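Roll the bun caddy into its parking mark

TASK

Take the little wheeled bun caddy by its push bar, roll it forward on its wheels until both swivel castors trail straight behind their pivots, then steer it into the parking mark, square and midway between its sides. Ease its nose against the sprung buffer of the end stop until you feel the buffer give a few millimetres, without driving it to the end of its spring, and leave the caddy standing there with the castors still trailing straight and the bun aboard. Never lift or tip the caddy, and leave the other things alone.

Things in the scene. Friction and masses are not known exactly. Their poses are not given: they have to be found in the camera images.
- caddy: Bun caddy, about 0.9 kg: open pale-wood tray 190 x 130 mm on four 28 mm wheels, push bar at its rear. Origin on the worktop under the tray's centre; x = forward (away from the push bar), y = its left, z up. Tray floor 48, rim 72 mm high. The two rear wheels are fixed, at x = -65, y = +-48 mm. The two front wheels are swivel castors, pivots at x = +60, y = +-48 mm.
- nose (a point): Middle of the front face of the caddy's rubber nose bumper, 105 mm ahead of the caddy's origin and 55 mm up; the bumper is 80 mm wide and 20 mm high. The caddy's rolling drag is about 1 N; castors that still swing, or sideways skidding, add up to about 5 N. The bar is higher than the bumper: pressing on the buffer also makes the bar push upward on the hand, by 0.7 to 2 times the level push.
- push_bar (a point): Centre of the flat aluminium push bar, 100 mm above the worktop, 88 mm behind the caddy's origin, axes as the caddy's: 12 mm thick along x, 116 mm long along y, 92 to 108 mm high, on 10 mm posts at y = +-50 mm. Gripped from above, one finger before and one behind it; fingertips may go down to 76 mm (tray rim 72 mm).
- castor_left_wheel (a point): Axle centre of the left castor's wheel, 20 mm off its pivot. It is straight behind its pivot (caddy x = +40 mm) when the castor trails; castors swing round within 60 to 150 mm of straight rolling.
- castor_right_wheel (a point): Axle centre of the right castor's wheel, likewise.
- castor_left (a joint): Swivel angle of the left castor, rad, anticlockwise from above: 0 or 2 pi = trailing straight (wheel behind its pivot), pi = wheel ahead of the pivot. Turns without end.
- castor_right (a joint): Swivel angle of the right castor, likewise.
- dock: Parking mark: four thin dark corner angles flat on the worktop (outline 222 x 164 mm, the origin at its centre; wheels roll over them freely), with a grey end stop at its far end. Fixed. x = parking direction (the parked caddy's forward direction), y = left. Parked, the caddy's origin is 0 to 30 mm ahead of this origin, where the stop's buffer lets it come.
- stop_base (a point): On the dock, 175 mm ahead of its origin, worktop level. The stop's block (knob on top, to 91 mm) is clamped anywhere in a 30 mm range; its place is not measured, feel for it. Its sprung rubber pad, 70 mm wide, 40 to 70 mm high, faces the caddy, face 105 to 135 mm ahead of the dock's origin. It gives 1 mm per 3 N, ends at 6 mm, 18 N, and returns gently.
- oat_roll: Bread roll (bun), about 87 x 96 x 47 mm, lying in the front of the caddy's tray. Origin under its centre.
- tape_roll: Roll of tape, 92 mm across, 48 mm high, a bystander beyond the caddy's way. Origin under its centre.
- sugar_shaker: Sugar shaker, 44 mm diameter, 90 mm high, a bystander beyond the caddy's way. Origin under its centre.
- ticket_stand: Small dark ticket stand, 70 x 24 x 58 mm, a bystander on the near side. Origin under its centre.
- marker: Marker pen lying flat, 135 mm long, 16 mm thick, a bystander on the near side. Origin under its centre.
There are look-alikes about, which are no part of the job. Leave any purple look-alike of the oat_roll alone.

How it is judged:
By the outcome, as a careful person would: the job done as asked, in the order asked, and still so for the second after the job is handed in, with the robot touching nothing.
It also fails if it takes over 64 s, if anything falls off the work surface, if the arm or the gripper's body presses on something with over 40 N, if the wrist force passes 120 N, or if a joint passes its speed limit or range.

ROBOT

A 6-joint arm with a two-finger parallel gripper is mounted at the origin on a cart in front of the work surface, level with it; the furniture and walls round the work are solid. World frame = base frame: x ahead of the robot, y to its left, z up, the work surface at z = 0. Lengths are in m, angles in degrees, forces in N, time in s.
With the tool pointing down it reaches from about 0.4 to 0.825 m from the base axis. Payload 7 kg.
Tool frame: the origin (TCP) lies midway between the tips of the shut fingers; the grasp point (between the pads) lies 19 mm behind it; z points along the fingers, y is the line along which they close (so a half turn about z gives the same grasp; the last joint's range is limited). The gripper opens to 88 mm and grips with 3 to 60 N. Pads are 19 mm wide; open, the fingers measure 130 mm over their backs; the gripper's body (78 mm by 193 mm) begins 47 mm behind the grasp point.
Start: joints at [16.507, 20.546, 0.682, 0, -70.136, -16.507], TCP at [0.675, -0, 0.227] pointing down, gripper open.
Joint ranges: [-176.03, 176.03], [-82.01, 121.73], [-58.28, 71.71], [-173.87, 95.51], [-174.79, -0.11], [-173.66, 173.66]. Speed limits (degrees/s): [136.94, 136.94, 172.46, 180, 180, 180].

INTERFACE

Orientations are given as [roll, pitch, yaw] about the fixed x, y, z axes, in that order (R = Rz(yaw) Ry(pitch) Rx(roll)).
In Python, from plant import r gives the robot as it stands. The module is installed in compiled form; this text tells all that it offers.
- The arm moves only by the tool play_rows, never from a script. Its argument "rows" is a list of rows, each an object with "slide": the shift along the tool's x, y, z as a fraction of full scale, a list of three; "delta_rot": the turn, a rotation vector about the tool's x, y, z as a fraction of full scale, a list of three; "fingers": the opening, from -1 (shut) to 1 (fully open). In form: [{"slide": [x, y, z], "delta_rot": [rx, ry, rz], "fingers": fingers}, ...]. A call has 1 to 8 rows; each row shifts and turns the commanded pose from where the row before left it, along the tool's axes as they then stand; what a row does not reach is not made up. Full scale, the value 1, is 0.15 m for a shift and 0.08 rad for a turn. A row lasts 1/8 s, in which the tool goes at most 62.5 mm and 10.7 degrees, less where a joint would pass 70% of its speed; a pose out of reach is approached as far as the arm can. A call with a number of a shift or a turn outside -1 to 1 is refused whole. A call with a gripper value outside its range is refused whole. The fingers move at their own pace and stop on an object; "squeeze" is the grip in N (left out, the last holds). Time passes only in rows, so rows that do not move let the fingers close. It gives the time, the measured TCP pose, the force, the opening and the grip force at its end, in the units of the state.
- r.get_state(): the state, without advancing time (a new reading comes with each control period).
- r.capture(name): name is "scene" or "side" or "wrist"; returns a dict with "image" (400x640x3 uint8, blue, green, red), "fx", "fy", "cx", "cy" (pixels), "distortion" ([k1, k2, p1, p2, k3] as OpenCV has them; the pictures are not rectified), "R" (3x3) and "t" (3): a world point X has camera coordinates R X + t; the wrist camera has in their place "T_tool_cam" (4x4, takes a point from camera to tool coordinates, whose origin is the TCP and whose axes are the flange's). Camera axes: x right, y down, z forward; pixel columns grow to the right and rows downward; lengths in m; the calibration is good to about 2 mm. A picture is of the moment at which its call begins: read the wrist's pose just before it. There is no depth.
- r.close_job(): hands the job in; it is judged then, once.
The state is a dict: "time_s": time; "joints": joint angles; "qd": joint speeds; "joint_torque": joint torques, N m; "tcp_pos": TCP position; "eef_rot": TCP orientation; "contact_force": force on the tool from outside, world axes, zero at the start; "moment": the same for the moment, N m; "gripper_width": finger opening in m; "gripper_force": force on a finger pad.
Only numpy, scipy, OpenCV 4.12 (cv2) and the standard library are available. Lean on these libraries where they do the work, as an engineer would, in place of code of your own. Each camera call takes 0.05 s, during which the arm holds its last target. There are 200 camera calls.

## Working session

There is one attempt and no reset: what is moved stays moved. The work goes in short steps, Python scripts to look and compute and a tool call to move; the robot and the scene stay as the last step left them, time stands still between calls to the robot, and variables do not carry over. Pictures are saved under pics/ and viewed, at most 10 in all, crops included, and the job is handed in when it is done.

Besides the shell and the picture viewer there is one more tool, called after "Request:" in YAML: its name, and indented under it one key for each argument. play_rows: Moves the arm, as the interface text tells. Shift numbers are shares of 0.15 m and turn numbers shares of 0.08 rad, none past 1 either way. Its arguments: {"type":"object","properties":{"rows":{"type":"array"},"squeeze":{"type":"number"}},"required":["rows"]}

```bash
mkdir -p pics; cat > h.py <<'E'
import numpy as np, cv2
from plant import r
def cap(n,f):
    s=r.get_state(); c=r.capture(n); cv2.imwrite('pics/'+f,c['image'])
    if 'R' not in c or n=='wrist':
        from scipy.spatial.transform import Rotation as Ro
        T=np.eye(4);T[:3,:3]=Ro.from_euler('xyz',s['eef_rot'],degrees=True).as_matrix();T[:3,3]=s['tcp_pos']
        W=np.linalg.inv(T@np.array(c['T_tool_cam'])); c['R']=W[:3,:3];c['t']=W[:3,3]
    np.save('pics/'+f[:-4]+'.npy',{k:np.array(c[k]) for k in('fx','fy','cx','cy','distortion','R','t')},allow_pickle=True)
    return c
def load(f): return np.load('pics/'+f+'.npy',allow_pickle=True).item()
def K(c): return np.array([[c['fx'],0,c['cx']],[0,c['fy'],c['cy']],[0,0,1]],float)
def px(c,P): return cv2.projectPoints(np.array(P,float).reshape(-1,3),cv2.Rodrigues(np.array(c['R'],float))[0],np.array(c['t'],float),K(c),np.array(c['distortion'],float))[0].reshape(-1,2)
def back(c,uv,z):
    n=cv2.undistortPoints(np.array(uv,float).reshape(-1,1,2),K(c),np.array(c['distortion'],float)).reshape(-1,2)
    R=np.array(c['R']);o=-R.T@np.array(c['t']);d=np.c_[n,np.ones(len(n))]@R
    return o+d*((np.broadcast_to(z,len(n))-o[2])/d[:,2])[:,None]
E
python3 - <<'E'
from h import *
for n in('scene','side','wrist'):cap(n,n+'0.png')
for n in('scene','side','wrist'):
    c=load(n+'0'); print(n,-c['R'].T@c['t'],c['fx'])
a=[cv2.imread(f'pics/{n}0.png') for n in('scene','side')]
print(r.get_state())
E
```

```text
scene [-0.33423321 -0.44355046  1.14882389] 480.4992598227691
side [-0.07643865 -0.85023236  1.02465198] 466.2527216855215
wrist [ 0.67425481 -0.07470417  0.38348357] 336.5832037400579
{'time_s': 0.15, 'joints': array([ 1.65078843e+01,  2.05814851e+01,  6.46172180e-01, -1.53630030e-02,
       -7.01368842e+01, -1.65079680e+01]), 'qd': array([-0.0127519 , -0.21731743,  0.07182298,  0.0953317 ,  0.05267619,
        0.12040233]), 'joint_torque': array([ 1.39394037e-04, -5.83274567e+01,  2.93289685e+01,  7.00122759e+00,
        8.75052094e-03, -9.76538854e-05]), 'tcp_pos': array([ 6.74623466e-01, -1.27585859e-05,  2.25844156e-01]), 'eef_rot': array([ 1.79926674e+02, -6.66778483e-03, -9.00053084e+01]), 'contact_force': array([-0.1262814 ,  0.59750468,  0.21122698]), 'moment': array([-0.04926431, -0.01081614, -0.02802339]), 'gripper_force': 0.0, 'gripper_width': 0.08756662585802807}
```

View pics/scene0.png

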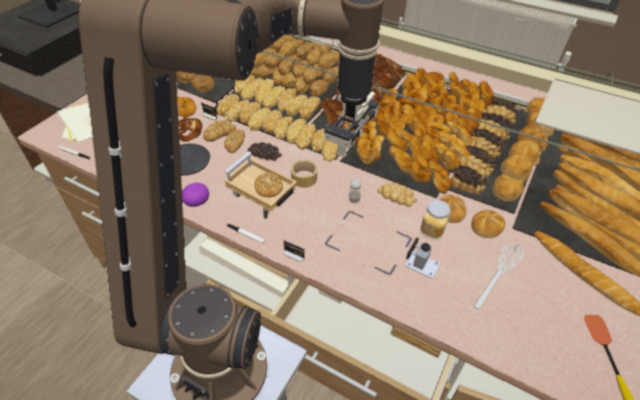

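View pics/side0.png

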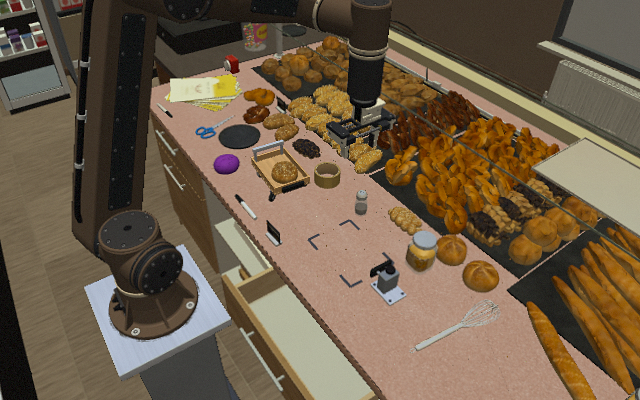

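The caddy is at about (262,183) in the scene picture, with its bar at upper left (238,162). The dock mark is at about (370,240), with the stop at (422,258). I'll enlarge both.

```bash
python3 - <<'E'
from h import *
def crop(f,x,y,w,h,k): return cv2.resize(cv2.imread(f)[y:y+h,x:x+w],None,fx=k,fy=k,interpolation=cv2.INTER_CUBIC)
# 100x75 *4 =400x300 each
a=np.hstack([crop('pics/scene0.png',212,143,100,75,4),crop('pics/side0.png',235,133,100,75,4)])
b=np.hstack([crop('pics/scene0.png',320,203,133,75,3),crop('pics/side0.png',298,212,133,100,3)[:225]])
o=np.zeros((600,800,3),np.uint8);o[:300]=a
o[300:525,:798]=b
cv2.imwrite('pics/m1.png',o)
E
```

```text
(no output)
```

View pics/m1.png

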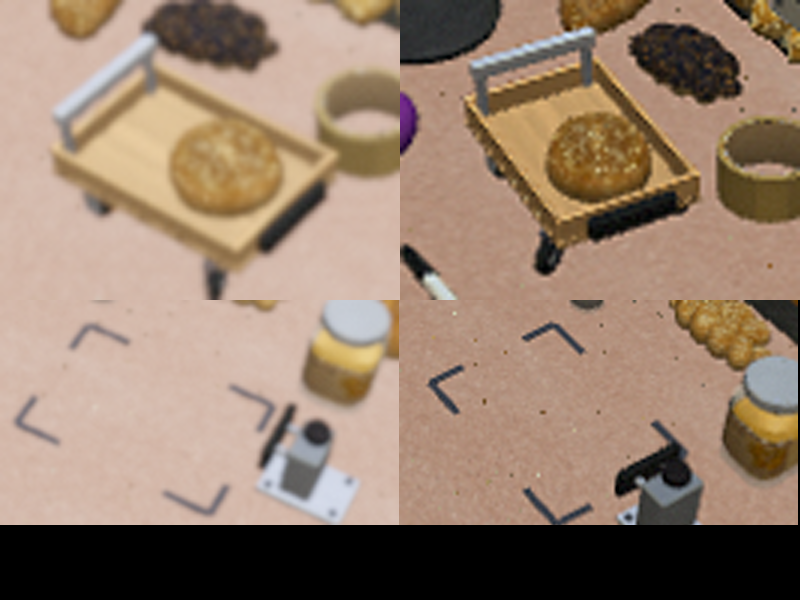

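View pics/wrist0.png

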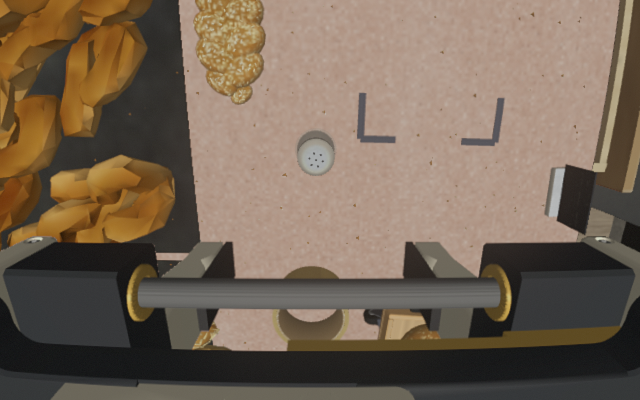

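The top crops show the caddy's rim corners and bar ends, and its visible castor wheel is off to one side. The bottom crops show the dock's four corners and the stop. Next I'll fit both poses.

```bash
cat > fit.py <<'E'
from h import *
from scipy.optimize import least_squares
def W(p,L):
    L=np.array(L,float);c,s=np.cos(p[2]),np.sin(p[2]);return np.c_[p[0]+c*L[:,0]-s*L[:,1],p[1]+s*L[:,0]+c*L[:,1],L[:,2]]
def fit(obs,p0):
    f=lambda p:np.concatenate([(px(c,W(p,L))-np.array(uv)).ravel() for c,L,uv in obs])
    s=least_squares(f,p0,loss='soft_l1');print(s.x[:2].round(4),np.degrees(s.x[2]).round(2));print(f(s.x).round(1));return s.x
rim=[[-.095,-.065,.072],[-.095,.065,.072],[.095,.065,.072],[.095,-.065,.072]]
bar=[[-.088,-.058,.108],[-.088,.058,.108]]
E
python3 - <<'E'
from fit import *
A,B=load('scene0'),load('side0')
a=lambda p:np.array(p)/4+[212,143]
b=lambda p:np.array(p)/4+[235,133]
fit([(A,rim+bar,a([(55,150),(157,66),(337,155),(240,247),(57,112),(155,40)])),(B,rim+bar,b([(67,103),(195,65),(298,176),(160,222),(73,66),(192,33)]))],[.6,.2,-1.5])
D=[[-.111,.082,0],[-.111,-.082,0],[.111,-.082,0],[.111,.082,0]]
d=fit([(A,D,np.array([(90,25),(16,122),(210,214),(274,106)])/3+[320,203]),(B,D,np.array([(155,24),(31,83),(159,225),(287,148)])/3+[298,212])],[.6,-.2,-1.5])
E
```

```text
[0.5389 0.2316] -95.15
[-1.   0.6 -0.1 -0.7  1.   0.4 -0.1  1.9  0.3  1.5 -0.2 -0.4 -0.9 -1.2
  1.  -2.2  1.3 -0.4 -0.2  0.4 -0.5 -0.1  0.5 -1.1]
[ 0.5484 -0.1482] -90.88
[-1.5 -1.5 -2.   0.5  0.5  1.5  1.2 -0.7  0.6 -1.9 -1.4 -1.2 -0.1  0.5
  2.5  1.2]
```

Request:
play_rows:
  rows:
    - {"slide":[0.3,0,0],"delta_rot":[0,0,0],"fingers":1}
    - {"slide":[0.3,0,0],"delta_rot":[0,0,0],"fingers":1}
    - {"slide":[0.2,0,0],"delta_rot":[0,0,0],"fingers":1}
    - {"slide":[0,0,0],"delta_rot":[0,0,0],"fingers":1}

```text
time_s: 0.65
tcp_pos: [0.6745, -0.1221, 0.226]
eef_rot: [179.9, -0.0, -90.2]
contact_force: [0.3, 0.6, 0.2]
gripper_width: 0.0874
gripper_force: 0.0
```

```bash
python3 - <<'E'
from h import *
print(r.get_state()['time_s'])
cap('wrist','wrist1.png')
E
```

```text
0.65
```

View pics/wrist1.png

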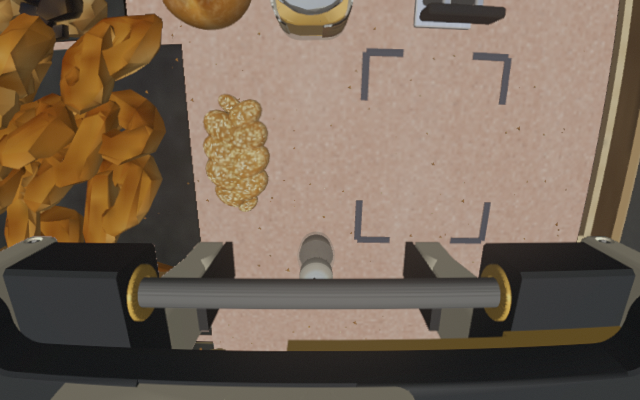

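Dock outer corners in this view: front-left (363,49), front-right (511,55), rear-left (356,243), rear-right (487,243). The stop's pad is at about (462,14).

Request:
play_rows:
  rows:
    - {"slide":[-0.34,0.23,0],"delta_rot":[0,0,-1],"fingers":1}
    - {"slide":[-0.34,0.23,0],"delta_rot":[0,0,0],"fingers":1}
    - {"slide":[-0.34,0.23,0],"delta_rot":[0,0,0],"fingers":1}
    - {"slide":[-0.34,0.23,0],"delta_rot":[0,0,0],"fingers":1}
    - {"slide":[-0.34,0.23,0],"delta_rot":[0,0,0],"fingers":1}
    - {"slide":[-0.34,0.23,0],"delta_rot":[0,0,0],"fingers":1}
    - {"slide":[-0.34,0.23,0],"delta_rot":[0,0,0],"fingers":1}
    - {"slide":[-0.34,0.23,0],"delta_rot":[0,0,0],"fingers":1}

```text
time_s: 1.7
tcp_pos: [0.3692, 0.2694, 0.2269]
eef_rot: [-180.0, 0.1, -85.4]
contact_force: [1.1, 0.9, 0.3]
gripper_width: 0.0877
gripper_force: 0.0
```

Request:
play_rows:
  rows:
    - {"slide":[0,0,0],"delta_rot":[0,0,-1],"fingers":1}
    - {"slide":[0,0,0],"delta_rot":[0,0,-1],"fingers":1}
    - {"slide":[0,0,0],"delta_rot":[0,0,-1],"fingers":1}
    - {"slide":[0,0,0],"delta_rot":[0,0,-1],"fingers":1}
    - {"slide":[0,0,0],"delta_rot":[0,0,-1],"fingers":1}
    - {"slide":[0,0,0],"delta_rot":[0,0,-1],"fingers":1}
    - {"slide":[0,0,0],"delta_rot":[0,0,-1],"fingers":1}
    - {"slide":[0,0,0],"delta_rot":[0,0,-1],"fingers":1}

```text
time_s: 2.7
tcp_pos: [0.3706, 0.2681, 0.2266]
eef_rot: [-180.0, 0.0, -48.5]
contact_force: [-0.1, -0.2, -0.1]
gripper_width: 0.0877
gripper_force: 0.0
```

Request:
play_rows:
  rows:
    - {"slide":[0,0,0],"delta_rot":[0,0,-1],"fingers":1}
    - {"slide":[0,0,0],"delta_rot":[0,0,-1],"fingers":1}
    - {"slide":[0,0,0],"delta_rot":[0,0,-1],"fingers":1}
    - {"slide":[0,0,0],"delta_rot":[0,0,-1],"fingers":1}
    - {"slide":[0,0,0],"delta_rot":[0,0,-1],"fingers":1}
    - {"slide":[0,0,0],"delta_rot":[0,0,-1],"fingers":1}
    - {"slide":[0,0,0],"delta_rot":[0,0,-1],"fingers":1}
    - {"slide":[0,0,0],"delta_rot":[0,0,-1],"fingers":1}

```text
time_s: 3.7
tcp_pos: [0.3706, 0.2681, 0.2266]
eef_rot: [-180.0, 0.0, -11.9]
contact_force: [-1.0, -0.1, 0.4]
gripper_width: 0.0872
gripper_force: 0.0
```

Request:
play_rows:
  rows:
    - {"slide":[0,0,0],"delta_rot":[0,0,-1],"fingers":1}
    - {"slide":[0,0,0],"delta_rot":[0,0,-0.5],"fingers":1}
    - {"slide":[0,0,0],"delta_rot":[0,0,0],"fingers":1}

```text
time_s: 4.08
tcp_pos: [0.3707, 0.268, 0.2266]
eef_rot: [-180.0, 0.0, -5.2]
contact_force: [-0.3, -0.1, 0.4]
gripper_width: 0.0876
gripper_force: 0.0
```

```bash
python3 - <<'E'
from fit import *
cap('wrist','wrist2.png')
A,B,C=load('scene0'),load('side0'),load('wrist1')
D=[[-.111,.082,0],[-.111,-.082,0],[.111,-.082,0],[.111,.082,0]]
uv=np.array([(356,243),(487,243),(511,55),(363,49)])
d=fit([(C,D,uv)],[.55,-.15,-1.5]); print(back(C,[(462,20)],.055))
E
```

```text
[ 0.5448 -0.1437] -90.34
[ 0.1  0.4 -1.   0.1  1.2 -1.3 -0.2  0.4]
[[ 0.54326846 -0.27352742  0.055     ]]
```

View pics/wrist2.png

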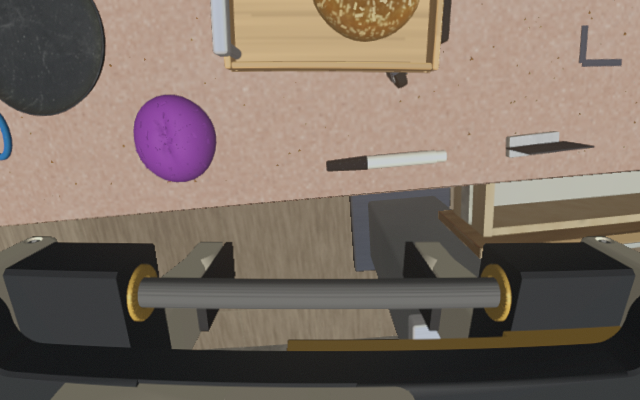

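The caddy shows only partly at the top, and its right castor wheel sticks out at (397,78). I'll move 0.1 m toward it.

Request:
play_rows:
  rows:
    - {"slide":[0.3,0,0],"delta_rot":[0,0,0],"fingers":1}
    - {"slide":[0.3,0,0],"delta_rot":[0,0,0],"fingers":1}
    - {"slide":[0,0,0],"delta_rot":[0,0,0],"fingers":1}

```text
time_s: 4.5
tcp_pos: [0.4627, 0.2593, 0.2257]
eef_rot: [179.9, 0.0, -5.4]
contact_force: [-1.4, 0.7, 0.1]
gripper_width: 0.0878
gripper_force: 0.0
```

```bash
python3 - <<'E'
from h import *
cap('wrist','wrist3.png')
E
```

```text
(no output)
```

View pics/wrist3.png

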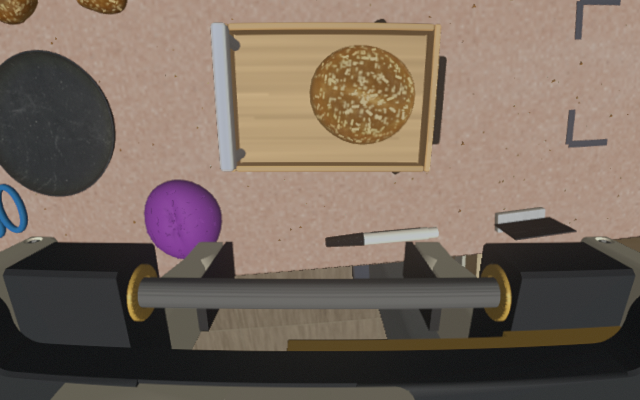

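Bar ends are at (219,23) and (227,171), and the front rim corners at (439,24) and (431,171). The castor wheels peek out at (380,21) and (396,172).

```bash
python3 - <<'E'
from fit import *
A,B,C=load('scene0'),load('side0'),load('wrist3')
a=lambda p:np.array(p)/4+[212,143]
b=lambda p:np.array(p)/4+[235,133]
w=(C,[rim[2],rim[3]]+bar,[(440,24),(432,171),(227,171),(219,23)])
w=(C,[rim[2],rim[3],bar[0],bar[1]],[(440,24),(432,171),(227,171),(219,23)])
p=fit([w],[.54,.23,-1.65])
p=fit([w,(A,rim+bar,a([(55,150),(157,66),(337,155),(240,247),(57,112),(155,40)])),(B,rim+bar,b([(67,103),(195,65),(298,176),(160,222),(73,66),(192,33)]))],[.54,.23,-1.65])
print(W(p,[[-.088,0,.1]]))
E
```

```text
[0.5407 0.2411] -95.13
[ 2.9 -0.8 -0.5  1.2  0.5  1.9 -1.8 -1. ]
[0.5411 0.2399] -95.35
[ 4.5 -0.9  0.5  1.   1.6  0.9 -0.  -2.2 -2.6 -0.9 -1.6 -1.9 -0.8 -0.8
 -2.1  0.5 -1.4  0.1 -1.8 -1.7 -1.5 -2.7  0.4 -3.5  0.4 -1.8 -1.1 -1.2
 -1.1 -1.5 -0.1 -2.4]
[[0.54926678 0.32748732 0.1       ]]
```

Request:
play_rows:
  rows:
    - {"slide":[0.27,-0.25,0],"delta_rot":[0,0,0],"fingers":0.14}
    - {"slide":[0.26,-0.25,0],"delta_rot":[0,0,0],"fingers":0.14}
    - {"slide":[0,0,0],"delta_rot":[0,0,0],"fingers":0.14}
    - {"slide":[0,0,0.2],"delta_rot":[0,0,0],"fingers":0.14}
    - {"slide":[0,0,0.2],"delta_rot":[0,0,0],"fingers":0.14}
    - {"slide":[0,0,0.1],"delta_rot":[0,0,0],"fingers":0.14}
    - {"slide":[0,0,0],"delta_rot":[0,0,0],"fingers":0.14}

```text
time_s: 5.42
tcp_pos: [0.5459, 0.3266, 0.1512]
eef_rot: [179.9, 0.1, -5.2]
contact_force: [0.4, 0.8, 0.5]
gripper_width: 0.0499
gripper_force: 0.0
```

```bash
python3 - <<'E'
from h import *
a=cap('scene','s1.png')['image'];b=cap('side','d1.png')['image']
k=lambda im,x,y:cv2.resize(im[y:y+100,x:x+100],None,fx=4,fy=4,interpolation=cv2.INTER_CUBIC)
cv2.imwrite('pics/m2.png',np.hstack([k(a,200,110),k(b,225,100)]))
E
```

```text
(no output)
```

View pics/m2.png

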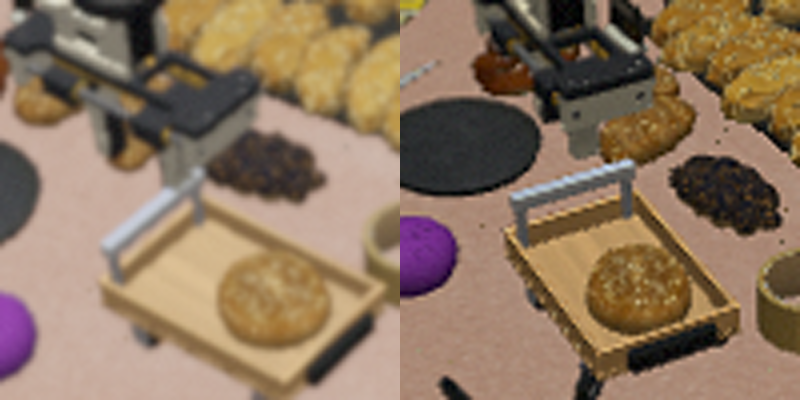

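The fingers are centred over the bar in both views, so I'll descend and grip.

Request:
play_rows:
  rows:
    - {"slide":[0,0,0.16],"delta_rot":[0,0,0],"fingers":0.14}
    - {"slide":[0,0,0.16],"delta_rot":[0,0,0],"fingers":0.14}
    - {"slide":[0,0,0.15],"delta_rot":[0,0,0],"fingers":0.14}
    - {"slide":[0,0,0],"delta_rot":[0,0,0],"fingers":0.14}

```text
time_s: 6.02
tcp_pos: [0.5465, 0.3266, 0.0808]
eef_rot: [179.9, 0.1, -5.2]
contact_force: [0.1, -0.3, 0.4]
gripper_width: 0.0501
gripper_force: 0.0
```

Request:
play_rows:
  squeeze: 15
  rows:
    - {"slide":[0,0,0],"delta_rot":[0,0,0],"fingers":-0.4}
    - {"slide":[0,0,0],"delta_rot":[0,0,0],"fingers":-0.6}
    - {"slide":[0,0,0],"delta_rot":[0,0,0],"fingers":-1}
    - {"slide":[0,0,0],"delta_rot":[0,0,0],"fingers":-1}
    - {"slide":[0,0,0],"delta_rot":[0,0,0],"fingers":-1}
    - {"slide":[0,0,0],"delta_rot":[0,0,0],"fingers":-1}

```text
time_s: 6.78
tcp_pos: [0.547, 0.3271, 0.0814]
eef_rot: [-180.0, -0.0, -5.2]
contact_force: [-0.7, 0.8, 2.0]
gripper_width: 0.0121
gripper_force: 15.0
```

Request:
play_rows:
  rows:
    - {"slide":[0,0.05,0],"delta_rot":[0,0,0],"fingers":-1}
    - {"slide":[0,0.09,0],"delta_rot":[0,0,0],"fingers":-1}
    - {"slide":[0,0.1,0],"delta_rot":[0,0,0],"fingers":-1}
    - {"slide":[0,0.1,0],"delta_rot":[0,0,0],"fingers":-1}
    - {"slide":[0,0.1,0],"delta_rot":[0,0,0],"fingers":-1}
    - {"slide":[0,0.1,0],"delta_rot":[0,0,0],"fingers":-1}
    - {"slide":[0,0.1,0],"delta_rot":[0,0,0],"fingers":-1}
    - {"slide":[0,0.09,0],"delta_rot":[0,0,0],"fingers":-1}

```text
time_s: 7.78
tcp_pos: [0.5369, 0.2165, 0.0814]
eef_rot: [-180.0, -0.0, -5.2]
contact_force: [-1.5, 2.9, 4.9]
gripper_width: 0.0115
gripper_force: 15.0
```

```bash
python3 - <<'E'
from fit import *
s=r.get_state();print(s['tcp_pos'],s['eef_rot'],s['contact_force'])
h=np.radians(s['eef_rot'][2]-90);t=s['tcp_pos'];p=[t[0]+.088*np.cos(h),t[1]+.088*np.sin(h),h]
tiles=[]
for n,f in(('scene','s2.png'),('side','d2.png')):
    c=cap(n,f);im=c['image']
    q=px(c,W(p,[[.05,0,.03]]))[0].round().astype(int)
    print(n,px(c,W(p,[[.04,-.048,.014],[.06,-.048,.03],[.04,.048,.014]])).round(0)-q)
    t=im[q[1]-40:q[1]+40,q[0]-40:q[0]+40];tiles.append(cv2.resize(t,(400,400),interpolation=cv2.INTER_CUBIC))
cv2.imwrite('pics/m3.png',np.hstack(tiles))
E
```

```text
[0.53689857 0.21649877 0.0813882 ] [-1.79983407e+02 -2.49599421e-02 -5.22612368e+00] [-1.52291961  2.85886466  4.9389552 ]
scene [[-12.  12.]
 [ -7.  11.]
 [  6.  -7.]]
side [[-15.   7.]
 [-12.   7.]
 [ 11.  -3.]]
```

View pics/m3.png

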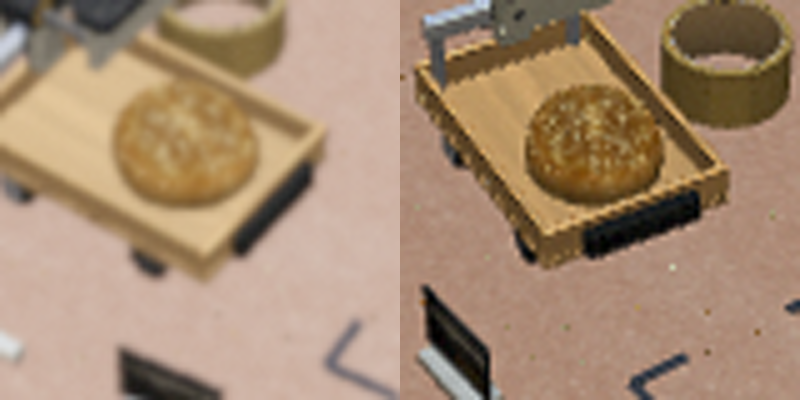

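The right castor's wheel sits on its predicted trailing position in both views: (150,262) in the scene tile and (525,245) in the side tile. The left one is hidden, so I'll roll a bit further straight.

Request:
play_rows:
  rows:
    - {"slide":[0,0.07,0],"delta_rot":[0,0,0],"fingers":-1}
    - {"slide":[0,0.07,0],"delta_rot":[0,0,0],"fingers":-1}
    - {"slide":[0,0.07,0],"delta_rot":[0,0,0],"fingers":-1}

```text
time_s: 8.25
tcp_pos: [0.5341, 0.1859, 0.0813]
eef_rot: [-180.0, -0.0, -5.2]
contact_force: [-0.5, 1.9, 5.0]
gripper_width: 0.0119
gripper_force: 15.0
```

```bash
python3 - <<'E'
from fit import *
C=load('wrist3');print('stand',back(C,[(497,222),(573,230),(515,238)],0))
s=r.get_state();print(s['tcp_pos'],s['eef_rot'],s['contact_force'],s['moment'])
# caddy-in-grip offset check: bar ends from wrist picture saved
E
```

```text
stand [[ 0.38142545  0.04673228  0.        ]
 [ 0.36040517 -0.05560922  0.        ]
 [ 0.35754223  0.0217669   0.        ]]
[0.53413439 0.1858981  0.0813417 ] [-1.79979394e+02 -2.66508020e-02 -5.20331333e+00] [-0.45811685  1.85157198  4.97283784] [0.5930187  0.28534715 0.03479692]
```

```bash
python3 - <<'E'
from fit import *
C=load('wrist3');im=cv2.imread('pics/wrist3.png')
print('rear corners w3',back(C,[(577,2),(568,145)],0), 'w1 fit:',W([.5448,-.1437,np.radians(-90.34)],[[-.111,.082,0],[-.111,-.082,0]]))
print(back(C,[(219,23),(227,171)],.108),back(C,[(440,24),(432,171)],.072))
# dock lines by threshold in s2/d2 : corner reading
for n in('s2','d2','scene0','side0'):
    c=load(n);P=px(c,W([.5448,-.1437,np.radians(-90.34)],[[-.111,.082,0],[-.111,-.082,0],[.111,-.082,0],[.111,.082,0]]));print(n,P.round(1).tolist())
a=cv2.imread('pics/s2.png')[:, :];m=(a.max(2)<110)
n,l,st,ce=cv2.connectedComponentsWithStats(m.astype(np.uint8))
for s in st: 
    if 320<s[0]<430 and 195<s[1]<290 and s[4]>8: print('scene',s)
a=cv2.imread('pics/d2.png');m=(a.max(2)<110)
n,l,st,ce=cv2.connectedComponentsWithStats(m.astype(np.uint8))
for s in st:
    if 295<s[0]<420 and 210<s[1]<300 and s[4]>8: print('side',s)
E
```

```text
rear corners w3 [[ 0.62550819 -0.03565018  0.        ]
 [ 0.46974922 -0.03601482  0.        ]] w1 fit: [[ 0.62745724 -0.03318855  0.        ]
 [ 0.46346013 -0.03221536  0.        ]]
[[0.60546408 0.32227904 0.108     ]
 [0.49240079 0.33407364 0.108     ]] [[0.59646883 0.14317993 0.072     ]
 [0.46853341 0.15182858 0.072     ]]
s2 [[346.4, 210.1], [321.5, 244.8], [388.9, 275.9], [410.7, 237.5]]
d2 [[348.1, 217.7], [305.0, 238.4], [349.3, 287.1], [394.3, 261.8]]
scene0 [[346.4, 210.1], [321.5, 244.8], [388.9, 275.9], [410.7, 237.5]]
side0 [[348.1, 217.7], [305.0, 238.4], [349.3, 287.1], [394.3, 261.8]]
scene [351 199   7   3  13]
scene [407 238  11  21  66]
scene [421 243   9   9  60]
scene [414 256  13  13  98]
side [390 212  24  24  63]
side [339 220  21  10  43]
side [308 234  12  16  53]
side [413 237  23  13  54]
side [406 245  58  27 423]
side [370 252  29  42 547]
side [339 275  23  13  68]
```

```bash
python3 - <<'E'
from fit import *
D0=[.546,-.145,np.radians(-90.3)]
L=np.array([[-.111,.082,0],[-.111,-.082,0],[.111,-.082,0],[.111,.082,0]])
obs={}
for n in('wrist1','wrist3','scene0','side0'):
    c=load(n);im=cv2.imread(f'pics/{n}.png').astype(float)
    P=px(c,W(D0,L));Q=px(c,W(D0,L*[1.25,1.25,1]))
    us,ls=[],[]
    for i in range(4):
        u,v=P[i]
        if not(5<u<634 and -5<v<395):continue
        x0,y0=int(u)-14,max(int(v)-14,0);x1,y1=int(u)+15,int(v)+15
        w=cv2.resize(im[y0:y1,x0:min(x1,640)],None,fx=4,fy=4,interpolation=cv2.INTER_CUBIC)
        # dark & bluish: red channel low vs. pink table
        m=w[...,2]<(np.median(w[...,2])+np.percentile(w[...,2],2))/2
        k,lab,st,ce=cv2.connectedComponentsWithStats(m.astype(np.uint8));j=1+np.argmax(st[1:,4])
        yy,xx=np.nonzero(lab==j);d=(Q[i]-P[i]);d/=np.linalg.norm(d)
        e=xx*d[0]+yy*d[1];b=e>=e.max()-1
        uv=np.array([xx[b].mean(),yy[b].mean()])/4+[x0-.375,y0-.375]
        us.append(uv);ls.append(L[i]);print(n,i,uv.round(1),st[j,4], back(c,[uv],0)[0,:2].round(4), (uv-P[i]).round(1))
    obs[n]=(c,np.array(ls),np.array(us))
for n in obs:
    print(n);fit([obs[n]],D0)
E
```

```text
wrist1 0 [357.1 241.9] 2279 [ 0.6262 -0.0352] [ 1.9 -0.6]
wrist1 1 [499.3 256.3] 3699 [ 0.4431 -0.0138] [14.  14.2]
wrist1 2 [507.7  54.1] 2144 [ 0.4672 -0.2536] [-3.5  1.8]
wrist1 3 [366.8  48.1] 2169 [ 0.6219 -0.2564] [5.2 0. ]
wrist3 0 [576.7   1. ] 2185 [ 0.6265 -0.0352] [0.6 2. ]
wrist3 1 [565.1 143.4] 1993 [ 0.4719 -0.0322] [-0.6 -6.1]
scene0 0 [348.7 195.7] 1114 [ 0.6887 -0.0104] [  1.8 -14.3]
scene0 1 [324.4 243.2] 893 [ 0.4733 -0.0371] [ 2.4 -1.5]
scene0 2 [390.6 274. ] 1088 [ 0.4709 -0.2557] [ 1.1 -1.8]
scene0 3 [417.8 238.6] 861 [ 0.6332 -0.2758] [6.6 1.2]
side0 0 [359.3 202.6] 1424 [0.7021 0.0032] [ 10.7 -15.1]
side0 1 [307.6 239.3] 888 [ 0.4679 -0.0399] [2.1 0.8]
side0 2 [351.1 286.9] 1076 [ 0.4664 -0.2565] [ 1.1 -0.3]
side0 3 [395.1 271.6] 3103 [ 0.6035 -0.284 ] [0.2 9.7]
wrist1
[ 0.5421 -0.144 ] -90.86
[  0.4   0.7 -12.  -12.9   7.7   0.1  -0.5   0.2]
wrist3
[ 0.5447 -0.1451] -90.75
[-0.  -1.6  0.1  6.5]
scene0
[ 0.5543 -0.1489] -91.74
[ 1.4 12.8 -0.1 -0.8  0.3  0.7 -4.2 -1.7]
side0
[ 0.5504 -0.1554] -95.23
[-3.9 16.7  2.5 -2.  -1.8  1.7  2.3 -5.2]
```

```bash
python3 - <<'E'
from fit import *
h=np.radians(-95.2);T=np.array([.5369,.2165])
p=[T[0]+.088*np.cos(h),T[1]+.088*np.sin(h),h]
A,B=load('s2'),load('d2')
qa,qb=[px(c,W(p,[[.05,0,.03]]))[0].round() for c in(A,B)]
f=lambda q,t:np.array(t)/5+q-40-.4
oa=(A,[rim[2],rim[3]],f(qa,[(326,130),(207,258)]))
ob=(B,[rim[2],rim[3],rim[0],rim[1]],f(qb,[(327,172),(145,238),(18,68),(183,13)]))
print(p[:2])
for o in([oa,ob],[oa],[ob]):
    x=fit(o,p) if len(o)>1 or o[0] is ob else None
    for c,L,uv in o: print(back(c,uv,.072)[:,:2].round(4).tolist(), W(p,L)[:,:2].round(4).tolist())
# dock, same cameras, manual pixels
A,B=load('scene0'),load('side0')
print(back(A,np.array([(90,25),(16,122),(210,214),(274,106)])/3+[320,203],0)[:,:2].round(4).tolist())
print(back(B,np.array([(155,24),(31,83),(159,225),(287,148)])/3+[298,212],0)[:,:2].round(4).tolist())
E
```

```text
[np.float64(0.5289243329425953), np.float64(0.1288621729217946)]
[0.5265 0.1218] -94.7
[ 0.8  0.4  0.3  0.9  0.4 -0.7 -0.3 -0.1 -1.8 -0.6  0.3 -1.3]
[[0.5837, 0.0248], [0.4566, 0.0351]] [[0.585, 0.0284], [0.4556, 0.0401]]
[[0.5803, 0.0196], [0.4543, 0.0315], [0.4726, 0.2157], [0.5943, 0.2055]] [[0.585, 0.0284], [0.4556, 0.0401], [0.4728, 0.2294], [0.6023, 0.2176]]
[[0.5837, 0.0248], [0.4566, 0.0351]] [[0.585, 0.0284], [0.4556, 0.0401]]
[0.5253 0.1188] -94.89
[ 0.6 -0.  -0.2  0.6 -1.5 -0.1  0.6 -0.7]
[[0.5803, 0.0196], [0.4543, 0.0315], [0.4726, 0.2157], [0.5943, 0.2055]] [[0.585, 0.0284], [0.4556, 0.0401], [0.4728, 0.2294], [0.6023, 0.2176]]
[[0.6286, -0.0456], [0.473, -0.0403], [0.4688, -0.2547], [0.6241, -0.2582]]
[[0.6252, -0.0444], [0.4689, -0.0425], [0.4661, -0.2566], [0.6258, -0.2529]]
```

Request:
play_rows:
  rows:
    - {"slide":[0,0.055,0],"delta_rot":[0,0,0],"fingers":-1}
    - {"slide":[-0.0035,0.055,0],"delta_rot":[0,0,-0.345],"fingers":-1}
    - {"slide":[-0.0035,0.055,0],"delta_rot":[0,0,-0.345],"fingers":-1}
    - {"slide":[-0.0035,0.055,0],"delta_rot":[0,0,-0.345],"fingers":-1}
    - {"slide":[-0.0035,0.055,0],"delta_rot":[0,0,-0.345],"fingers":-1}
    - {"slide":[-0.0035,0.055,0],"delta_rot":[0,0,-0.345],"fingers":-1}
    - {"slide":[-0.0035,0.055,0],"delta_rot":[0,0,-0.345],"fingers":-1}
    - {"slide":[-0.0035,0.055,0],"delta_rot":[0,0,-0.345],"fingers":-1}

```text
time_s: 9.25
tcp_pos: [0.5291, 0.1199, 0.0813]
eef_rot: [-180.0, -0.0, 5.9]
contact_force: [-0.9, 0.9, 6.9]
gripper_width: 0.0116
gripper_force: 15.0
```

Request:
play_rows:
  rows:
    - {"slide":[-0.0035,0.055,0],"delta_rot":[0,0,-0.345],"fingers":-1}
    - {"slide":[-0.0035,0.055,0],"delta_rot":[0,0,-0.345],"fingers":-1}
    - {"slide":[-0.0035,0.055,0],"delta_rot":[0,0,-0.345],"fingers":-1}
    - {"slide":[-0.0035,0.055,0],"delta_rot":[0,0,-0.345],"fingers":-1}
    - {"slide":[-0.0035,0.055,0],"delta_rot":[0,0,-0.345],"fingers":-1}

```text
time_s: 9.88
tcp_pos: [0.5328, 0.0787, 0.0813]
eef_rot: [180.0, 0.0, 13.8]
contact_force: [-1.4, 1.7, 6.6]
gripper_width: 0.0118
gripper_force: 15.0
```

Request:
play_rows:
  rows:
    - {"slide":[0.0027,0.052,0],"delta_rot":[0,0,0.26],"fingers":-1}
    - {"slide":[0.0027,0.052,0],"delta_rot":[0,0,0.26],"fingers":-1}
    - {"slide":[0.0027,0.052,0],"delta_rot":[0,0,0.26],"fingers":-1}
    - {"slide":[0.0027,0.052,0],"delta_rot":[0,0,0.26],"fingers":-1}
    - {"slide":[0.0027,0.052,0],"delta_rot":[0,0,0.26],"fingers":-1}
    - {"slide":[0.0027,0.052,0],"delta_rot":[0,0,0.26],"fingers":-1}
    - {"slide":[0.0027,0.052,0],"delta_rot":[0,0,0.26],"fingers":-1}
    - {"slide":[0.0027,0.052,0],"delta_rot":[0,0,0.26],"fingers":-1}

```text
time_s: 10.88
tcp_pos: [0.5465, 0.0179, 0.0813]
eef_rot: [180.0, -0.0, 4.2]
contact_force: [-0.3, 2.5, 5.9]
gripper_width: 0.0117
gripper_force: 15.0
```

```bash
python3 - <<'E'
from fit import *
s=r.get_state();print(s['tcp_pos'],s['eef_rot'][2],s['contact_force'])
h=np.radians(s['eef_rot'][2]-90);T=s['tcp_pos'];p=[T[0]+.088*np.cos(h),T[1]+.088*np.sin(h),h]
L=[[-.111,.082,0],[-.111,-.082,0],[.111,-.082,0],[.111,.082,0]]
D=[.548,-.145,np.radians(-90.6)]
tiles=[]
for n,f,x,y in(('scene','s3.png',310,180),('side','d3.png',290,180)):
    c=cap(n,f);im=c['image']
    print(n,((px(c,W(p,rim))-[x,y])*4).round(0).tolist(),((px(c,W(D,L))-[x,y])*4).round(0).tolist())
    t=im[y:y+125,x:x+100];tiles.append(cv2.resize(t,None,fx=4,fy=4,interpolation=cv2.INTER_CUBIC))
cv2.imwrite('pics/m4.png',np.hstack(tiles))
E
```

```text
[0.54654983 0.01791308 0.08133187] 4.209434436405607 [-0.30408032  2.45284792  5.88503004]
scene [[-2.0, 155.0], [70.0, 42.0], [299.0, 122.0], [238.0, 243.0]] [[150.0, 118.0], [49.0, 256.0], [318.0, 382.0], [406.0, 228.0]]
side [[41.0, 116.0], [172.0, 47.0], [341.0, 181.0], [207.0, 262.0]] [[237.0, 150.0], [65.0, 232.0], [241.0, 427.0], [421.0, 327.0]]
```

View pics/m4.png

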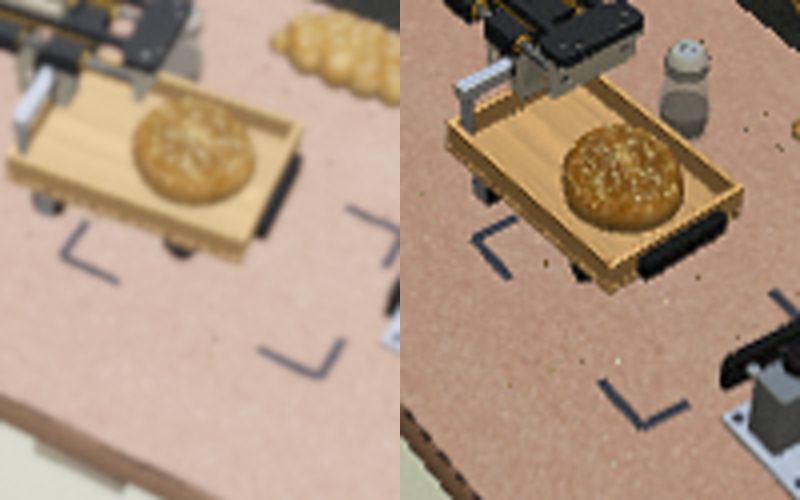

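Both views show the caddy well lined up with the dock; the predicted and seen corners agree to about 2 mm. Right castor and bun look fine. Now I'll finish the straightening arc.

Request:
play_rows:
  rows:
    - {"slide":[0.0027,0.052,0],"delta_rot":[0,0,0.25],"fingers":-1}
    - {"slide":[0.0027,0.052,0],"delta_rot":[0,0,0.25],"fingers":-1}
    - {"slide":[0.0027,0.052,0],"delta_rot":[0,0,0.25],"fingers":-1}
    - {"slide":[0.0027,0.052,0],"delta_rot":[0,0,0.25],"fingers":-1}
    - {"slide":[0,0.05,0],"delta_rot":[0,0,0],"fingers":-1}
    - {"slide":[0,0.05,0],"delta_rot":[0,0,0],"fingers":-1}

```text
time_s: 11.72
tcp_pos: [0.5496, -0.0281, 0.0813]
eef_rot: [-180.0, -0.0, -0.4]
contact_force: [0.9, 1.4, 5.6]
gripper_width: 0.0116
gripper_force: 15.0
```

Request:
play_rows:
  rows:
    - {"slide":[0,0.04,0],"delta_rot":[0,0,0],"fingers":-1}
    - {"slide":[0,0.04,0],"delta_rot":[0,0,0],"fingers":-1}
    - {"slide":[0,0.03,0],"delta_rot":[0,0,0],"fingers":-1}
    - {"slide":[0,0.02,0],"delta_rot":[0,0,0],"fingers":-1}
    - {"slide":[0,0.01,0],"delta_rot":[0,0,0],"fingers":-1}
    - {"slide":[0,0.01,0],"delta_rot":[0,0,0],"fingers":-1}

```text
time_s: 12.48
tcp_pos: [0.5495, -0.0505, 0.0813]
eef_rot: [180.0, -0.0, -0.4]
contact_force: [0.8, 0.2, 6.2]
gripper_width: 0.0118
gripper_force: 15.0
```

Request:
play_rows:
  rows:
    - {"slide":[0,0.01,0],"delta_rot":[0,0,0],"fingers":-1}
    - {"slide":[0,0.01,0],"delta_rot":[0,0,0],"fingers":-1}

```text
time_s: 12.72
tcp_pos: [0.5494, -0.0535, 0.0813]
eef_rot: [180.0, -0.0, -0.4]
contact_force: [0.6, 1.5, 5.7]
gripper_width: 0.0117
gripper_force: 15.0
```

Request:
play_rows:
  rows:
    - {"slide":[0,0.01,0],"delta_rot":[0,0,0],"fingers":-1}
    - {"slide":[0,0.01,0],"delta_rot":[0,0,0],"fingers":-1}

```text
time_s: 12.98
tcp_pos: [0.5494, -0.0565, 0.0813]
eef_rot: [180.0, -0.0, -0.4]
contact_force: [0.7, 1.7, 6.0]
gripper_width: 0.0115
gripper_force: 15.0
```

```bash
python3 - <<'E'
from h import *
s=r.get_state();print(s['contact_force'],s['moment'])
E
```

```text
[0.70290534 1.70453702 5.99314466] [ 0.24477301 -0.23635277 -0.0536048 ]
```

Request:
play_rows:
  rows:
    - {"slide":[0,0.01,0],"delta_rot":[0,0,0],"fingers":-1}
    - {"slide":[0,0.01,0],"delta_rot":[0,0,0],"fingers":-1}

```text
time_s: 13.22
tcp_pos: [0.5494, -0.0595, 0.0813]
eef_rot: [180.0, -0.0, -0.4]
contact_force: [1.1, 1.1, 5.7]
gripper_width: 0.0123
gripper_force: 15.0
```

Request:
play_rows:
  rows:
    - {"slide":[0,0.01,0],"delta_rot":[0,0,0],"fingers":-1}
    - {"slide":[0,0.01,0],"delta_rot":[0,0,0],"fingers":-1}

```text
time_s: 13.48
tcp_pos: [0.5494, -0.0625, 0.0814]
eef_rot: [180.0, -0.0, -0.4]
contact_force: [1.1, 2.8, 5.2]
gripper_width: 0.0115
gripper_force: 15.0
```

Request:
play_rows:
  rows:
    - {"slide":[0,0.006,0],"delta_rot":[0,0,0],"fingers":-1}
    - {"slide":[0,0.006,0],"delta_rot":[0,0,0],"fingers":-1}

```text
time_s: 13.72
tcp_pos: [0.5494, -0.0643, 0.0813]
eef_rot: [180.0, -0.0, -0.4]
contact_force: [0.1, 1.2, 5.9]
gripper_width: 0.0115
gripper_force: 15.0
```

Just noise; no contact yet.

Request:
play_rows:
  rows:
    - {"slide":[0,0.01,0],"delta_rot":[0,0,0],"fingers":-1}
    - {"slide":[0,0.01,0],"delta_rot":[0,0,0],"fingers":-1}

```text
time_s: 13.98
tcp_pos: [0.5494, -0.0673, 0.0814]
eef_rot: [180.0, -0.0, -0.3]
contact_force: [0.7, 0.7, 5.7]
gripper_width: 0.0117
gripper_force: 15.0
```

Request:
play_rows:
  rows:
    - {"slide":[0,0.01,0],"delta_rot":[0,0,0],"fingers":-1}
    - {"slide":[0,0.01,0],"delta_rot":[0,0,0],"fingers":-1}

```text
time_s: 14.22
tcp_pos: [0.5493, -0.0703, 0.0813]
eef_rot: [180.0, -0.0, -0.4]
contact_force: [1.5, 0.9, 6.1]
gripper_width: 0.0119
gripper_force: 15.0
```

Request:
play_rows:
  rows:
    - {"slide":[0,0.01,0],"delta_rot":[0,0,0],"fingers":-1}
    - {"slide":[0,0.01,0],"delta_rot":[0,0,0],"fingers":-1}

```text
time_s: 14.48
tcp_pos: [0.5493, -0.0733, 0.0813]
eef_rot: [180.0, -0.0, -0.4]
contact_force: [0.7, 1.1, 6.4]
gripper_width: 0.0116
gripper_force: 15.0
```

Request:
play_rows:
  rows:
    - {"slide":[0,0.01,0],"delta_rot":[0,0,0],"fingers":-1}
    - {"slide":[0,0.01,0],"delta_rot":[0,0,0],"fingers":-1}

```text
time_s: 14.72
tcp_pos: [0.5493, -0.0763, 0.0814]
eef_rot: [180.0, -0.0, -0.4]
contact_force: [0.4, 1.5, 5.5]
gripper_width: 0.0118
gripper_force: 15.0
```

Request:
play_rows:
  rows:
    - {"slide":[0,0.01,0],"delta_rot":[0,0,0],"fingers":-1}
    - {"slide":[0,0.01,0],"delta_rot":[0,0,0],"fingers":-1}

```text
time_s: 14.98
tcp_pos: [0.5493, -0.0793, 0.0814]
eef_rot: [180.0, -0.0, -0.4]
contact_force: [-0.0, 2.3, 5.5]
gripper_width: 0.0116
gripper_force: 15.0
```

Request:
play_rows:
  rows:
    - {"slide":[0,0.006,0],"delta_rot":[0,0,0],"fingers":-1}
    - {"slide":[0,0.006,0],"delta_rot":[0,0,0],"fingers":-1}

```text
time_s: 15.22
tcp_pos: [0.5493, -0.0811, 0.0813]
eef_rot: [180.0, -0.0, -0.4]
contact_force: [0.9, 1.6, 5.8]
gripper_width: 0.0118
gripper_force: 15.0
```

Request:
play_rows:
  rows:
    - {"slide":[0,0.01,0],"delta_rot":[0,0,0],"fingers":-1}
    - {"slide":[0,0.01,0],"delta_rot":[0,0,0],"fingers":-1}

```text
time_s: 15.48
tcp_pos: [0.5493, -0.0836, 0.0814]
eef_rot: [-180.0, -0.1, -0.4]
contact_force: [0.0, 6.0, 6.8]
gripper_width: 0.0118
gripper_force: 15.0
```

Contact. I'll press a little further.

Request:
play_rows:
  rows:
    - {"slide":[0,0.006,0],"delta_rot":[0,0,0],"fingers":-1}
    - {"slide":[0,0.006,0],"delta_rot":[0,0,0],"fingers":-1}
    - {"slide":[0,0,0],"delta_rot":[0,0,0],"fingers":-1}

```text
time_s: 15.85
tcp_pos: [0.5494, -0.0847, 0.0814]
eef_rot: [-179.9, -0.1, -0.4]
contact_force: [-0.1, 7.9, 7.4]
gripper_width: 0.012
gripper_force: 15.0
```

Request:
play_rows:
  rows:
    - {"slide":[0,0.008,0],"delta_rot":[0,0,0],"fingers":-1}
    - {"slide":[0,0,0],"delta_rot":[0,0,0],"fingers":-1}
    - {"slide":[0,0,0],"delta_rot":[0,0,0],"fingers":-1}

```text
time_s: 16.23
tcp_pos: [0.5495, -0.0856, 0.0814]
eef_rot: [-179.9, -0.1, -0.4]
contact_force: [-0.0, 10.4, 6.4]
gripper_width: 0.0121
gripper_force: 15.0
```

The buffer has given about 3 mm. I'll ease back with its return so it doesn't kick the caddy, keeping a light touch.

Request:
play_rows:
  rows:
    - {"slide":[0,-0.006,0],"delta_rot":[0,0,0],"fingers":-1}
    - {"slide":[0,-0.006,0],"delta_rot":[0,0,0],"fingers":-1}
    - {"slide":[0,-0.006,0],"delta_rot":[0,0,0],"fingers":-1}
    - {"slide":[0,-0.004,0],"delta_rot":[0,0,0],"fingers":-1}
    - {"slide":[0,0,0],"delta_rot":[0,0,0],"fingers":-1}
    - {"slide":[0,0,0],"delta_rot":[0,0,0],"fingers":-1}

```text
time_s: 16.98
tcp_pos: [0.5493, -0.0832, 0.0813]
eef_rot: [-180.0, -0.1, -0.3]
contact_force: [0.1, 4.9, 5.7]
gripper_width: 0.0119
gripper_force: 15.0
```

Request:
play_rows:
  rows:
    - {"slide":[0,-0.004,0],"delta_rot":[0,0,0],"fingers":-1}
    - {"slide":[0,-0.004,0],"delta_rot":[0,0,0],"fingers":-1}
    - {"slide":[0,0,0],"delta_rot":[0,0,0],"fingers":-1}
    - {"slide":[0,0,0],"delta_rot":[0,0,0],"fingers":-1}

```text
time_s: 17.48
tcp_pos: [0.5493, -0.0824, 0.0813]
eef_rot: [-180.0, -0.0, -0.4]
contact_force: [1.4, 2.0, 5.3]
gripper_width: 0.0119
gripper_force: 15.0
```

Request:
play_rows:
  rows:
    - {"slide":[0,0,0],"delta_rot":[0,0,0],"fingers":-0.5}
    - {"slide":[0,0,0],"delta_rot":[0,0,0],"fingers":-0.2}
    - {"slide":[0,0,0],"delta_rot":[0,0,0],"fingers":0.1}
    - {"slide":[0,0,0],"delta_rot":[0,0,0],"fingers":0.1}

```text
time_s: 17.98
tcp_pos: [0.549, -0.0822, 0.0809]
eef_rot: [180.0, 0.0, -0.3]
contact_force: [0.1, -0.4, 0.6]
gripper_width: 0.0453
gripper_force: 0.0
```

Request:
play_rows:
  rows:
    - {"slide":[0,0,-0.06],"delta_rot":[0,0,0],"fingers":0.1}
    - {"slide":[0,0,-0.15],"delta_rot":[0,0,0],"fingers":0.1}
    - {"slide":[0,0,-0.25],"delta_rot":[0,0,0],"fingers":0.1}
    - {"slide":[0,0,-0.25],"delta_rot":[0,0,0],"fingers":0.1}
    - {"slide":[0,0,-0.25],"delta_rot":[0,0,0],"fingers":0.1}
    - {"slide":[0,0,0],"delta_rot":[0,0,0],"fingers":0.1}

```text
time_s: 18.73
tcp_pos: [0.551, -0.0821, 0.2292]
eef_rot: [-180.0, -0.4, -0.3]
contact_force: [0.1, 0.2, -1.0]
gripper_width: 0.0481
gripper_force: 0.0
```

```bash
python3 - <<'E'
from fit import *
h=np.radians(-90.4);p=[.5493+.088*np.cos(h),-.0824+.088*np.sin(h),h]
tiles=[]
for n,f,x,y in(('scene','s4.png',320,180),('side','d4.png',300,200)):
    c=cap(n,f);im=c['image']
    print(n,((px(c,W(p,rim+bar+[[.04,-.048,.014]]))-[x,y])*4).round(0).tolist())
    tiles.append(cv2.resize(im[y:y+120,x:x+100],None,fx=4,fy=4,interpolation=cv2.INTER_CUBIC))
cv2.imwrite('pics/m5.png',np.hstack(tiles)); print(r.get_state()['contact_force'])
E
```

```text
scene [[74.0, 202.0], [153.0, 89.0], [385.0, 186.0], [315.0, 309.0], [89.0, 167.0], [161.0, 66.0], [243.0, 310.0]]
side [[76.0, 108.0], [219.0, 41.0], [386.0, 196.0], [239.0, 277.0], [91.0, 74.0], [220.0, 14.0], [203.0, 270.0]]
[ 0.52503175 -0.37419402 -1.20478281]
```

```bash
python3 - <<'E'
from fit import *
from scipy.optimize import minimize
def poly(c,p):
    m=np.zeros((400,640),np.uint8);q=px(c,W(p,rim));cv2.fillPoly(m,[(q*16).round().astype(np.int32)],255,shift=4);return m>0
for n,h,t in(('3',-85.8,(.5465,.0179)),('4',-90.4,(.5493,-.0824))):
    h=np.radians(h);p0=np.array([t[0]+.088*np.cos(h),t[1]+.088*np.sin(h),h])
    for v in('s','d'):
        c=load(v+n);im=cv2.imread(f'pics/{v}{n}.png');H=cv2.cvtColor(im,cv2.COLOR_BGR2HSV)
        w=(H[...,0]>10)&(H[...,0]<26)&(H[...,1]>85);roi=cv2.dilate(poly(c,p0).astype(np.uint8),np.ones((9,9)))>0
        w&=roi;g=w.astype(np.uint8);g=cv2.morphologyEx(g,cv2.MORPH_CLOSE,np.ones((7,7)))>0
        q=px(c,W(p0,[[0,0,.06]]))[0];yy,xx=np.nonzero(g);P=poly(c,p0);py,pxx=np.nonzero(P)
        print(v+n,'mask centroid-pred',(xx.mean()-pxx.mean()).round(2),(yy.mean()-py.mean()).round(2),g.sum(),P.sum())
E
```

```text
s3 mask centroid-pred 5.76 4.8 1756 2149
d3 mask centroid-pred 0.02 4.37 2248 1993
s4 mask centroid-pred 5.89 5.12 1830 2296
d4 mask centroid-pred -0.87 3.15 2702 2327
```

```bash
python3 -c "
from plant import r
print(r.close_job())"
```

```text
the job is handed in; nothing more can be done
None
```

I handed in the job with the caddy parked nose-on to the buffer, which I pressed in about 3 mm (judged by force) and then eased back to a light touch before letting go. By my estimate it sits within about 3 mm of midway and 1° of square. I saw the right castor trailing after the first roll. The left castor was hidden throughout, and after release I only checked roughly in the images that the caddy had not moved, so the final castor angles and the bun were not looked at again.

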